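# Mark the upper organiser tier with the rose clip

## Robot

A 6-joint arm with a two-finger parallel gripper is mounted at the origin on the work surface. World frame = base frame: x ahead of the robot, y to its left, z up, the work surface at z = 0. Lengths are in m, angles in rad, forces in N, time in s.
With the tool pointing down it reaches from about 0.3 to 0.775 m from the base axis. Payload 14.6 kg.
Tool frame: the origin (TCP) lies on the centre line of the jaws, within the pads' length; the fingertips stand 14 mm ahead of it and the grasp point (between the pads) lies 5 mm behind it; x points along the fingers, y is the direction in which the jaws open and shut, and the axes are right-handed (so a half turn about x gives the same grasp; the last joint's range is limited). The gripper opens to 94 mm and grips with 3 to 60 N. Pads are 16 mm wide; open, the fingers measure 119 mm over their backs; the gripper's body (75 mm by 177 mm) begins 78 mm behind the grasp point.
Start: joints at [1.138, 0.3, 1.521, -0, 1.321, -0.067], TCP at [0.197, 0.514, 0.219] pointing down, gripper open.
Joint ranges: [-3.03, 3.03], [-0.79, 2.21], [0.23, 2.52], [-1.04, 4.18], [0, 3.07], [-2.55, 2.55]. Speed limits (rad/s): [2.22, 2.22, 2.57, 3.14, 3.14, 3.14].

## Interface

Orientations are given as [roll, pitch, yaw] about the fixed x, y, z axes, in that order (R = Rz(yaw) Ry(pitch) Rx(roll)).
In Python, from station import * gives the robot as it stands. The module is installed in compiled form; this text tells all that it offers.
- The arm moves only by the shell command python3 -m handwheel 'ROWS' [FORCE]. ROWS is JSON, a list of rows, each a list of 3 entries, a list of its own where there are three numbers: the shift along the tool's x, y, z in mm, then the turn about the tool's x in rad, then the gripper command: -1 is fully open, 1 is shut, values between are in proportion. In form: [[[dx, dy, dz], spin, gripper], ...]. A call has exactly 5 rows; each row is the pose to reach, as a shift and turn from the pose measured when the call began, along the tool's axes at that moment; what a row does not reach only later rows make up. A row lasts 1/10 s, in which the tool goes at most 50 mm and 8.59 degrees, less where a joint would pass 70% of its speed; a pose out of reach is approached as far as the arm can. A call with a gripper value outside its range is refused whole. The fingers move at their own pace and stop on an object; FORCE is the grip in N (left out, the last holds). Time passes only in rows, so rows that repeat a pose let the fingers close, or fill a call up. It gives the time, the measured TCP pose, the force and the opening at its end, in the units of the state.
- get_obs(): the state, without advancing time (a new reading comes with each control period).
- camera(name): name is "scene" or "top" or "wrist"; returns (picture, depth): 420x560x3 uint8, blue, green, red; 420x560 float32, m along the optical axis (not along the pixel's ray), 0 where there is no reading.
- camera_info(name): a dict with "fx", "fy", "cx", "cy" (pixels), "extrinsics" (4x4, takes a point from camera to world coordinates). Camera axes: x right, y down, z forward; pixel columns grow to the right and rows downward; lengths in m; the calibration is good to about 2 mm. The wrist camera is an equidistant fisheye: a pixel r from the principal point sees the ray r / f radians off the axis. A picture is of the moment at which its call begins: read the wrist's pose just before it. camera_info takes no time and is no camera call; for the wrist camera it gives the pose at the moment of the call.
- hand_in(): hands the job in, once; it reports no verdict.
The state is a dict: "time_s": time; "qpos": joint angles; "joint_vel": joint speeds; "tau": joint torques, N m; "ee_pos": TCP position; "eef_rot": TCP orientation; "force": force on the tool from outside, world axes, zero at the start; "moment": the same for the moment, N m; "grip_width": finger opening in m.
Only numpy, scipy, OpenCV 4.12 (cv2) and the standard library are available. Lean on these libraries where they do the work, as an engineer would, in place of code of your own. Each camera call takes 0.05 s, during which the arm holds its last target. There are 200 camera calls.

## Task

Clip the rose-coloured spring clip onto the rim of the upper white organiser tier, over the rose tag: squeeze its levers to open the jaws, bring them down astride that wall with the clip well down and upright, and let it close on the wall. Leave the mint-green clip standing where it is.

Things in the scene. Friction and masses are not known exactly. Their poses are not given: they have to be found in the camera images.
- rose_clip: Rose plastic spring clip like a big clothes peg, 60 g, 100 tall, 30 wide (y), standing jaws down in a clear tray (4 floor, 14 rim). Origin: mid hinge pin (radius 5), 62 above its feet; z up, y along hinge, x the squeezing direction. Two levers rise 38 above the hinge, leaning out: 48 over outer faces at the top, 36 halfway. Axes belong to the +x half, which turns up to 0.3 rad when open. All mm.
- rose_jaw (a joint): Rose clip's opening, rad: 0 shut, 0.09 on the 5 mm wall, 0.6 fully open. Squeezing the levers along x (10 N; firmer is fine) brings them upright to a stop 24 mm over outer faces, tops 42 mm above hinge. Flat jaw pads 36 to 48 mm below the hinge then stand 22 to 29 mm apart; flared lips reach 62 mm below. Above the pads is a 12 mm wide space up to the pin. Let go, it shuts with about 4 N.
- rose_rim (a point): Mid top edge of the upper tier's wall with the rose tag (40 mm wide, folded over the rim). x points out of the box, y along the wall, z up. The white organiser, two stacked tiers fixed in the tray, is 110 mm deep (x), 170 wide (y), 120 high; the upper tier is an open box, 57 mm deep inside, walls 5 mm. The opposite wall, 105 mm away at -x, has a mint tag.
- mint_clip: Mint-green clip of the same make and size, standing in the tray beside the rose one; origin and axes likewise. To be left alone.
There are look-alikes about, which are no part of the job. Leave any blue look-alike of the rose_clip alone. Of the things shaped like the part that bears rose_rim, the white one is meant.

How it is judged:
At the end, for the whole second after the job is handed in: The rose clip pinches the rose-tagged wall: hinge 0 to 40 mm above the rim, within 20 mm of the tag's middle along the wall and 12 mm across it; jaw angle 0.05 to 0.17 rad; its y within 0.25 rad of the wall's, its z within 0.25 rad of vertical; at rest (x of rose_clip in the frame of rose_rim between -0.012 and 0.012 m and y of rose_clip in the frame of rose_rim between -0.02 and 0.02 m and z of rose_clip in the frame of rose_rim between 0 and 0.04 m and value of joint rose_jaw between 0.05 and 0.17 rad and angle between the y axis of rose_clip and the y axis of rose_rim, either way round below 0.25 rad and angle between rose_clip's own z axis and vertical below 0.25 rad and linear speed of rose_clip below 0.02 m/s); the robot touches nothing.
It fails at once if the mint clip is moved more than 20 mm or tipped over (distance of mint_clip from where it was at the start of the episode above 0.02 m or angle between mint_clip's own z axis and vertical above 0.6 rad).
It also fails if it takes over 38 s, if anything falls off the work surface, if the arm or the gripper's body presses on something with over 40 N, if the wrist force passes 120 N, or if a joint passes its speed limit or range.

## Working session

There is one attempt and no reset: what is moved stays moved. The work goes in short steps, Python scripts to look and compute and a shell command to move; the robot and the scene stay as the last step left them, time stands still between calls to the robot, and variables do not carry over. Pictures are saved under pics/ and viewed, about 8 in all and at most 12, crops included, and the job is handed in when it is done.

```bash
mkdir -p pics; cat > h.py <<'E'
from station import *
import numpy as np, cv2
def shot(n,f):
    p,d=camera(n); cv2.imwrite(f'pics/{f}.png',p); np.savez(f'pics/{f}.npz',p=p,d=d,i=np.array(camera_info(n),dtype=object)); return p,d
def cloud(d,i):
    v,u=np.mgrid[:d.shape[0],:d.shape[1]]
    P=np.stack([(u-i['cx'])/i['fx']*d,(v-i['cy'])/i['fy']*d,d],-1)
    E=np.array(i['extrinsics']); W=P@E[:3,:3].T+E[:3,3]; W[d<=0]=np.nan; return W
def load(f):
    z=np.load(f'pics/{f}.npz',allow_pickle=True); return z['p'],z['d'],z['i'].item()
E
python3 - <<'E'
from h import *
o=get_obs(); print(o)
a,_=shot('scene','s1'); b,_=shot('top','t1')
E
```

```text
{'time_s': 0.0, 'qpos': array([ 1.13845316e+00,  3.00455258e-01,  1.52159239e+00, -4.92139315e-06,
        1.32072843e+00, -6.65859706e-02]), 'joint_vel': array([-0.00012362,  0.00064972,  0.00067775, -0.00027322,  0.00302897,
       -0.00088466]), 'tau': array([ 1.17999069e-03, -5.31815350e+01, -3.52740490e+01,  7.09154131e-02,
        2.45069020e-02, -8.27157896e-05]), 'ee_pos': array([0.19659904, 0.51338494, 0.21889023]), 'eef_rot': array([-1.6333543 ,  1.56961289, -1.99911027]), 'force': array([ 0.06007599, -0.7620564 ,  0.25656047]), 'moment': array([-0.00823338, -0.00668368, -0.03269755]), 'grip_width': 0.09370409657305968}
```

View pics/s1.png

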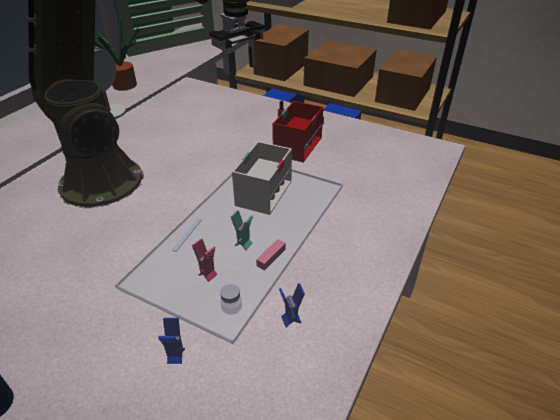

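View pics/t1.png

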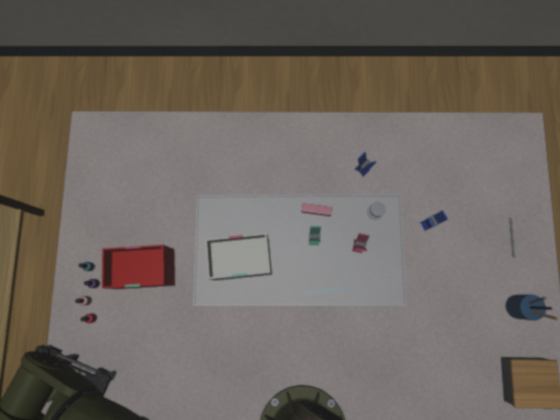

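```bash
python3 - <<'E'
from h import *
p,d,i=load('t1'); q,e,j=load('s1')
A=cv2.resize(p[190:310,190:410],None,fx=3.6,fy=3.6,interpolation=2)[:300*2,:800]
B=cv2.resize(q[140:290,180:330],(400,400),interpolation=2)
im=np.zeros((600,800,3),np.uint8); A=cv2.resize(p[200:310,200:400],(800,440)); 
im=A; cv2.imwrite('pics/t1c.png',im)
for nm,pp,dd,ii in(('top',p,d,i),('scene',q,e,j)):
    W=cloud(dd,ii); H=cv2.cvtColor(pp,cv2.COLOR_BGR2HSV); h,s,v=[H[...,k].astype(int) for k in range(3)]
    for c,m in(('rose',((h>165)|(h<3))&(s>90)),('green',(h>65)&(h<95)&(s>70))):
        m=m&(W[...,2]>0.012)&(W[...,0]>.2)&(W[...,0]<.8)&(abs(W[...,1])<.5)
        n,l,st,ce=cv2.connectedComponentsWithStats(m.astype(np.uint8))
        for k in range(1,n):
            if st[k,4]>12:
                X=W[l==k]; X=X[~np.isnan(X[:,0])]
                print(nm,c,ce[k].round(),st[k,4],X.min(0).round(3),X.max(0).round(3),np.median(X,0).round(3))
W=cloud(d,i)
# box rim
m=(W[...,2]>.105)&(W[...,2]<.135)&(W[...,0]>.25)&(W[...,0]<.65)&(W[...,1]>0)&(W[...,1]<.3)
X=W[m]; print(len(X)); r=cv2.minAreaRect((X[:,:2]*1000).astype(np.float32)); print(r,np.median(X[:,2]))
# clip top view points
for c,b in(('rose',(225,262,345,378)),('mint',(222,250,302,328))):
    Y=W[b[0]:b[1],b[2]:b[3]].reshape(-1,3); 
    for z in(.03,.09): 
        T=Y[Y[:,2]>z]; 
        if len(T)>4: print(c,z,len(T),cv2.minAreaRect((T[:,:2]*1000).astype(np.float32)),T[:,2].max())
print(np.array(i['extrinsics']).round(3),i['fx'])
E
```

```text
top rose [362. 238.] 56 [ 0.524 -0.176  0.066] [ 0.541 -0.153  0.106] [ 0.533 -0.164  0.089]
top rose [235. 237.] 18 [0.523 0.176 0.119] [0.529 0.203 0.131] [0.526 0.188 0.124]
top rose [150. 265.] 1658 [0.39  0.379 0.025] [0.503 0.5   0.126] [0.45  0.437 0.063]
top rose [359. 248.] 43 [ 0.496 -0.17   0.013] [ 0.512 -0.145  0.106] [ 0.503 -0.155  0.091]
top green [315. 230.] 47 [ 0.547 -0.042  0.069] [ 0.56  -0.02   0.107] [ 0.553 -0.032  0.09 ]
top green [314. 241.] 34 [ 0.514 -0.041  0.013] [ 0.53  -0.017  0.11 ] [ 0.52  -0.029  0.099]
top green [238. 275.] 17 [0.42  0.161 0.12 ] [0.426 0.191 0.128] [0.423 0.178 0.124]
scene rose [293. 135.] 1113 [0.394 0.377 0.012] [0.51  0.5   0.125] [0.469 0.39  0.085]
scene rose [280. 165.] 46 [0.488 0.175 0.07 ] [0.537 0.266 0.13 ] [0.533 0.194 0.122]
scene rose [204. 257.] 391 [ 0.497 -0.179  0.012] [ 0.548 -0.143  0.106] [ 0.522 -0.163  0.077]
scene rose [271. 251.] 223 [ 0.614 -0.083  0.027] [0.648 0.007 0.036] [ 0.63  -0.039  0.03 ]
scene green [284. 113.] 26 [0.39  0.449 0.102] [0.4   0.487 0.124] [0.398 0.467 0.116]
scene green [246. 156
[... 459 characters left out ...]
0.1222218969493436
rose 0.03 200 ((517.9122314453125, -162.8778839111328), (31.72160530090332, 47.2571907043457), 79.98604583740234) 0.10933660436149184
rose 0.09 72 ((517.8162231445312, -163.34121704101562), (29.92567253112793, 47.28464889526367), 79.81900787353516) 0.10933660436149184
mint 0.03 177 ((538.4656372070312, -32.37497329711914), (30.01586151123047, 48.14418411254883), 88.77555084228516) 0.10954749030849431
mint 0.09 65 ((538.6487426757812, -32.54512023925781), (28.069229125976562, 47.81312942504883), 86.14681243896484) 0.10954749030849431
[[ 0.013 -0.983  0.181  0.372]
 [-1.    -0.009  0.025  0.03 ]
 [-0.023 -0.181 -0.983  1.33 ]
 [ 0.     0.     0.     1.   ]] 443.5946910713487
```

View pics/t1c.png

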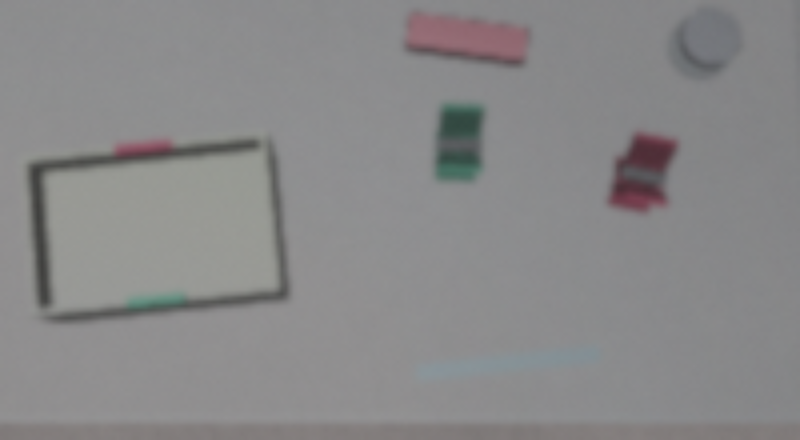

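Rose candidates in the top view: the peg at (361,243), the pink eraser-like block at (317,209), and the red box at (150,265). The rose peg is the clip because it has two levers, is 48 × 30 mm and stands 106 mm tall. Blue pegs at (365,163) and (434,220) are look-alikes. The target is the rose tag at (236,237) on the white box. The red box's tags don't count, and the crop confirms this.

```bash
cat >> h.py <<'E'
from scipy.spatial.transform import Rotation as Ro
def pose():
    o=get_obs(); return np.array(o['ee_pos']),Ro.from_euler('xyz',o['eef_rot']).as_matrix(),o
def go(t,yaw=None):
    p,R,o=pose(); s=0
    cy=np.arctan2(R[1,1],R[0,1])
    if yaw is not None: s=-((yaw-cy+np.pi/2)%np.pi-np.pi/2)
    print('t',o['time_s'],'tcp',p.round(4),'yaw',cy.round(3),'shift mm',(R.T@(np.array(t)-p)*1000).round(1),'spin',round(float(s),3),'q6',o['qpos'][5].round(3),'w',o['grip_width'],'F',o['force'].round(1))
    return R
E
python3 -c "
from h import *
print(go([.518,-.163,.219],-.19).round(3))"
```

```text
t 0.1 tcp [0.1966 0.5134 0.2189] yaw 1.205 shift mm [ 5.000e-01 -5.167e+02  5.420e+02] spin 1.395 q6 -0.067 w 0.09386486032055498 F [-0.1  0.3  0.4]
[[-0.     0.358  0.934]
 [-0.001  0.934 -0.358]
 [-1.    -0.001 -0.   ]]
```

```bash
python3 -m handwheel '[[[0,-30,30],0.1,-1],[[0,-60,62],0.2,-1],[[0,-92,96],0.3,-1],[[0,-124,130],0.4,-1],[[0,-155,162],0.45,-1]]' 40; python3 -c "
from h import *
go([.518,-.163,.219],-.19)"
```

```text
time_s: 0.6
ee_pos: [0.2928, 0.3089, 0.2189]
eef_rot: [-1.181, 1.569, -2.0]
force: [1.1, 0.2, 0.3]
grip_width: 0.0938
t 0.6 tcp [0.2928 0.3089 0.2189] yaw 0.751 shift mm [ 4.000e-01 -1.576e+02  4.986e+02] spin 0.941 q6 -0.025 w 0.09379394944236584 F [1.1 0.2 0.3]
```

```bash
python3 -m handwheel '[[[0,-14,45],0.1,-1],[[0,-28,90],0.2,-1],[[0,-42,135],0.3,-1],[[0,-56,180],0.4,-1],[[0,-70,222],0.5,-1]]'; python3 -c "
from h import *
go([.518,-.163,.219],-.19)"
```

```text
time_s: 1.1
ee_pos: [0.3936, 0.0969, 0.2191]
eef_rot: [-0.605, 1.57, -1.929]
force: [1.0, 1.3, -0.3]
grip_width: 0.094
t 1.1 tcp [0.3936 0.0969 0.2191] yaw 0.247 shift mm [  0.4  57.1 282.4] spin 0.437 q6 -0.095 w 0.09402417309573097 F [ 1.   1.3 -0.3]
```

```bash
python3 -m handwheel '[[[0,11,50],0.1,-1],[[0,22,100],0.2,-1],[[0,33,150],0.3,-1],[[0,44,200],0.4,-1],[[0,50,245],0.437,-1]]'; python3 -c "
from h import *
go([.518,-.163,.219],-.19)"
```

```text
time_s: 1.6
ee_pos: [0.5017, -0.1285, 0.2191]
eef_rot: [-0.438, 1.57, -2.202]
force: [0.5, 1.1, 0.0]
grip_width: 0.0938
t 1.6 tcp [ 0.5017 -0.1285  0.2191] yaw -0.194 shift mm [ 0.1 22.7 30.7] spin -0.004 q6 -0.127 w 0.09376717605376574 F [0.5 1.1 0. ]
```

```bash
python3 -m handwheel '[[[0,12,15],0,-1],[[0,22.7,30.7],0,-1],[[0,22.7,30.7],0,-1],[[0,22.7,30.7],0,-1],[[0,22.7,30.7],0,-1]]'; python3 - <<'E'
from h import *
go([.518,-.163,.087],-.19)
p,R,_=pose(); i=camera_info('wrist'); pic,d=camera('wrist')
np.savez('pics/w1.npz',p=pic,d=d,i=np.array(i,dtype=object))
E_=np.array(i['extrinsics'])
v,u=np.mgrid[:420,:560]; a=(u-i['cx']);b=(v-i['cy'])*i['fx']/i['fy']; r=np.hypot(a,b); th=r/i['fx']
k=np.tan(th)/np.maximum(r,1e-9); P=np.stack([a*k*d,b*k*d,d],-1); W=P@E_[:3,:3].T+E_[:3,3]; W[d<=0]=np.nan
H=cv2.cvtColor(pic,cv2.COLOR_BGR2HSV); h,s=H[...,0].astype(int),H[...,1].astype(int)
m=((h>165)|(h<3))&(s>90)&(np.hypot(W[...,0]-.518,W[...,1]+.163)<.045)&(W[...,2]>.03)
X=W[m]; print(len(X),X[:,2].max())
for z in(.03,.07,.09,.1):
    T=X[X[:,2]>z]; print(z,len(T),cv2.minAreaRect((T[:,:2]*1000).astype(np.float32)) if len(T)>5 else '')
for c in [R.T[1]]: 
    T=X[X[:,2]>.085]; x=(T-[.518,-.163,0])@R[:,1]; print(np.median(T[x>0],0),np.median(T[x<0],0))
cv2.imwrite('pics/w1.png',pic)
E
```

```text
time_s: 2.1
ee_pos: [0.5178, -0.1622, 0.2191]
eef_rot: [-0.626, 1.57, -2.391]
force: [-0.5, -0.7, -0.5]
grip_width: 0.0941
t 2.1 tcp [ 0.5178 -0.1622  0.2191] yaw -0.193 shift mm [132.1   0.5   0.6] spin -0.003 q6 -0.177 w 0.09410287638800997 F [-0.5 -0.7 -0.5]
1121 0.3443379924360215
0.03 1121 ((519.7683715820312, -156.34730529785156), (37.931949615478516, 75.95368957519531), 80.25823974609375)
0.07 958 ((519.7683715820312, -156.34730529785156), (37.931949615478516, 75.95368957519531), 80.25823974609375)
0.09 833 ((519.7683715820312, -156.34730529785156), (37.931949615478516, 75.95368957519531), 80.25823974609375)
0.1 766 ((519.7683715820312, -156.34730529785156), (37.931949615478516, 75.95368957519531), 80.25823974609375)
[ 0.54065087 -0.14660573  0.33482196] [ 0.50299305 -0.13865731  0.3367443 ]
```

View pics/w1.png

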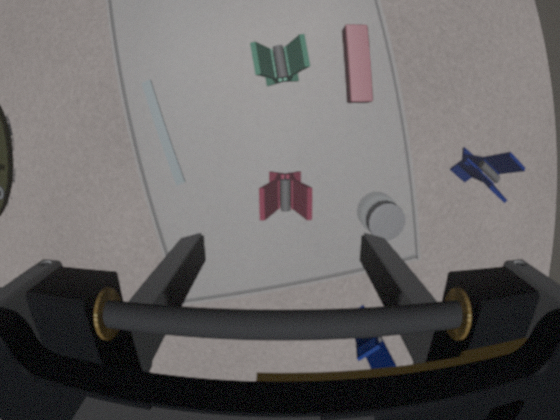

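The wrist view shows the rose clip at (286,195) between the fingers, with its lever faces square to the closing direction and mint at (280,60), well clear. I'll filter out the gripper's own points and re-measure.

```bash
cat >> h.py <<'E'
def wcloud(d,i):
    v,u=np.mgrid[:420,:560]; a=(u-i['cx']);b=(v-i['cy'])*i['fx']/i['fy']; r=np.hypot(a,b)
    k=np.tan(r/i['fx'])/np.maximum(r,1e-9); P=np.stack([a*k*d,b*k*d,d],-1); E=np.array(i['extrinsics']); W=P@E[:3,:3].T+E[:3,3]; W[d<=0]=np.nan; return W
E
python3 - <<'E'
from h import *
pic,d,i=load('w1'); W=wcloud(d,i)
X=W[165:225,255:318].reshape(-1,3); 
for z0,z1 in((.03,.13),(.09,.13),(.1,.13)):
    T=X[(X[:,2]>z0)&(X[:,2]<z1)]; print(z0,len(T),T[:,2].max(),cv2.minAreaRect((T[:,:2]*1000).astype(np.float32)))
print('floor z',np.nanmedian(W[150:160,200:240,2]))
E
```

```text
0.03 1834 0.10502059289188465 ((522.2940673828125, -161.9976806640625), (32.09718704223633, 47.84042739868164), 79.80493927001953)
0.09 728 0.10502059289188465 ((522.3211059570312, -162.210205078125), (30.381755828857422, 47.91979217529297), 79.33524322509766)
0.1 452 0.10502059289188465 ((522.2852783203125, -162.189208984375), (30.145938873291016, 47.868568420410156), 79.5967788696289)
floor z 0.003510835093731235
```

```bash
python3 -c "
from h import *
go([.521,-.1625,.088],-.18)"; python3 -m handwheel '[[[40,3,0],-0.013,-1],[[80,3,0],-0.013,-1],[[110,3,0],-0.013,-1],[[131,3,0],-0.013,-1],[[131,3,0],-0.013,-1]]'; python3 -c "
from h import *
go([.521,-.1625,.088],-.18)"
```

```text
t 2.15 tcp [ 0.5178 -0.1622  0.2192] yaw -0.193 shift mm [131.2   3.2  -0.4] spin -0.013 q6 -0.177 w 0.09403596081646366 F [-0.3  0.9  0.5]
time_s: 2.65
ee_pos: [0.5194, -0.1617, 0.0859]
eef_rot: [-1.54, 1.566, 2.994]
force: [0.4, -0.2, -0.1]
grip_width: 0.0942
t 2.65 tcp [ 0.5194 -0.1617  0.0859] yaw -0.179 shift mm [-2.1  1.7  0.5] spin 0.001 q6 -0.189 w 0.0942268744377555 F [ 0.4 -0.2 -0.1]
```

```bash
python3 -m handwheel '[[[0,0,0],0,1],[[0,0,0],0,1],[[0,0,0],0,1],[[0,0,0],0,1],[[0,0,0],0,1]]' 40;  python3 -m handwheel '[[[0,0,0],0,1],[[0,0,0],0,1],[[0,0,0],0,1],[[0,0,0],0,1],[[0,0,0],0,1]]' 40
```

```text
time_s: 3.15
ee_pos: [0.5195, -0.1618, 0.0864]
eef_rot: [-1.505, 1.567, 3.028]
force: [-0.8, 0.2, 0.0]
grip_width: 0.0576
time_s: 3.65
ee_pos: [0.5191, -0.1617, 0.0861]
eef_rot: [-1.554, 1.566, 2.98]
force: [0.2, -0.2, -0.3]
grip_width: 0.0235
```

```bash
python3 -m handwheel '[[[-10,0,0],0,1],[[-40,0,0],0,1],[[-80,0,0],0,1],[[-120,0,0],0,1],[[-145,0,0],0,1]]' 40; python3 - <<'E'
from h import *
p,R,_=pose(); print(p); i=camera_info('scene'); pic,d=camera('scene'); np.savez('pics/s2.npz',p=pic,d=d,i=np.array(i,dtype=object))
iw=camera_info('wrist'); w,dw=camera('wrist'); np.savez('pics/w2.npz',p=w,d=dw,i=np.array(iw,dtype=object))
A=cv2.resize(pic[130:290,150:310],(560,560),interpolation=2)
cv2.imwrite('pics/s2.png',A)
W=cloud(d,i); H=cv2.cvtColor(pic,cv2.COLOR_BGR2HSV); h,s=H[...,0].astype(int),H[...,1].astype(int)
m=((h>165)|(h<3))&(s>90)&(np.linalg.norm(W[...,:2]-p[:2],axis=-1)<.06)&(W[...,2]>.06); X=W[m]; print(len(X),X.min(0),X.max(0))
print(np.histogram(X[:,2],bins=10))
# box rim in wrist view
Z=wcloud(dw,iw); 
hh=cv2.cvtColor(w,cv2.COLOR_BGR2HSV); h,s=hh[...,0].astype(int),hh[...,1].astype(int)
m=(h>160)&(s>60)&(Z[...,2]>.11)&(Z[...,2]<.135)&(Z[...,1]>.1)&(Z[...,1]<.3); print('tag',m.sum(),Z[m].min(0) if m.any() else '',Z[m].max(0) if m.any() else '')
go([.527,.189,.23],.1)
E
```

```text
time_s: 4.15
ee_pos: [0.5201, -0.1619, 0.2347]
eef_rot: [-1.294, 1.568, -3.044]
force: [0.1, 0.4, -1.0]
grip_width: 0.0232
[ 0.52007134 -0.1618915   0.23472261]
542 [ 0.49169889 -0.18079275  0.15327611] [ 0.55782752 -0.14905794  0.27033627]
(array([89, 93, 67, 66, 67, 35, 29, 58, 36,  2]), array([0.15327611, 0.16498212, 0.17668814, 0.18839416, 0.20010017,
       0.21180619, 0.22351221, 0.23521822, 0.24692424, 0.25863026,
       0.27033627]))
tag 0  
t 4.25 tcp [ 0.5207 -0.1621  0.2352] yaw -0.179 shift mm [   4.8  -56.4 -346.6] spin -0.279 q6 -0.189 w 0.023525389073235436 F [-0.4 -0.4 -0.9]
```

View pics/s2.png

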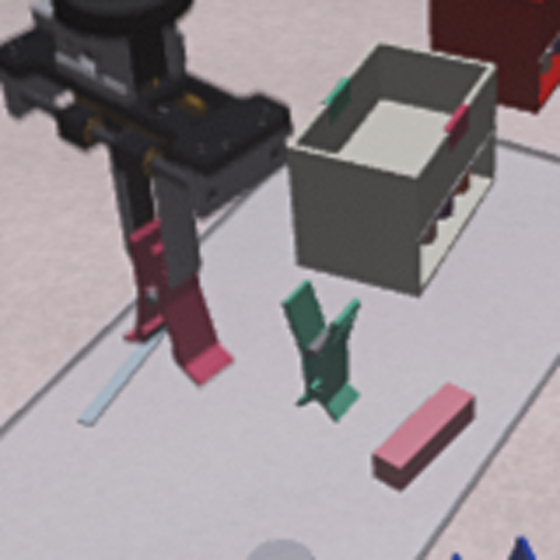

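The clip is held with its jaws wide open, lips at z = 0.153, and the mint clip hasn't moved. Next I move towards the box, stopping short to measure the tag with the wrist camera.

```bash
python3 -m handwheel '[[[0,-7,-40],-0.06,1],[[0,-14,-85],-0.12,1],[[0,-21,-130],-0.18,1],[[0,-28,-175],-0.24,1],[[0,-35,-220],-0.28,1]]'; python3 -m handwheel '[[[0,0,0],0,1],[[0,0,0],0,1],[[0,0,0],0,1],[[0,0,0],0,1],[[0,0,0],0,1]]'; python3 - <<'E'
from h import *
iw=camera_info('wrist'); w,dw=camera('wrist'); np.savez('pics/w3.npz',p=w,d=dw,i=np.array(iw,dtype=object)); cv2.imwrite('pics/w3.png',w)
Z=wcloud(dw,iw); hh=cv2.cvtColor(w,cv2.COLOR_BGR2HSV); h,s=hh[...,0].astype(int),hh[...,1].astype(int)
ok=(Z[...,2]>.114)&(Z[...,2]<.135)&(Z[...,1]>.08)&(Z[...,1]<.3)&(Z[...,0]>.38)&(Z[...,0]<.6)
X=Z[ok]; print(len(X),cv2.minAreaRect((X[:,:2]*1000).astype(np.float32)),np.median(X[:,2]))
m=(h>160)&(s>60)&ok; v,u=np.nonzero(m); print('tag',m.sum(),u.mean(),v.mean(),Z[m].min(0),Z[m].max(0),Z[m].mean(0))
go([.527,.189,.23],.1)
E
```

```text
time_s: 4.75
ee_pos: [0.5248, 0.0623, 0.2342]
eef_rot: [-0.774, 1.569, -2.241]
force: [1.7, -0.6, -0.8]
grip_width: 0.0235
time_s: 5.25
ee_pos: [0.5248, 0.0613, 0.2341]
eef_rot: [-0.836, 1.569, -2.306]
force: [-0.3, -0.3, -0.7]
grip_width: 0.0232
3300 ((480.08837890625, 172.32040405273438), (111.2962875366211, 149.48092651367188), 5.900807857513428) 0.12327502566446444
tag 301 303.312292358804 60.01661129568107 [0.52648464 0.16952029 0.12191332] [0.53592462 0.20764451 0.12570807] [0.53101271 0.18875816 0.12386263]
t 5.3 tcp [0.5248 0.0615 0.2341] yaw 0.102 shift mm [   3.9   15.1 -126.6] spin 0.002 q6 -0.053 w 0.023044903123027656 F [ 0.6 -0.5 -0.8]
```

View pics/w3.png

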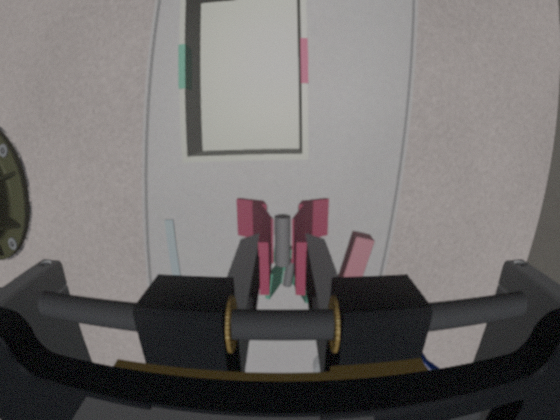

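The rose tag shows at (303,60), the clip's lips at (252,215) and (313,215), and the pin at (283,240). Next I measure the clip with the same camera so that any bias cancels.

```bash
python3 - <<'E'
from h import *
w,d,i=load('w3'); W=wcloud(d,i); p,R,_=pose()
H=cv2.cvtColor(w,cv2.COLOR_BGR2HSV); h,s=H[...,0].astype(int),H[...,1].astype(int)
m=((h>165)|(h<3))&(s>90); m[:190]=0; m[300:]=0; m[:,:230]=0; m[:,332:]=0
T=(W-p)@R   # tool coordinates
X=T[m]*1000; X=X[(X[:,0]>-30)&(X[:,0]<95)]
for a in range(-20,95,10):
    Y=X[(X[:,0]>=a)&(X[:,0]<a+10)]
    if len(Y)>8:
        L,Rr=Y[Y[:,1]<0],Y[Y[:,1]>0]; print(a,len(Y),'y',Y[:,1].min().round(1),L[:,1].max().round(1) if len(L) else '',Rr[:,1].min().round(1) if len(Rr) else '',Y[:,1].max().round(1),'z',Y[:,2].min().round(1),Y[:,2].max().round(1))
q=T[205:265,276:291].reshape(-1,3)*1000; q=q[(q[:,0]>5)&(q[:,0]<40)]; print('pin',len(q),np.median(q,0),q.min(0),q.max(0))
t=(np.array([.531,.1888,.1239])-p)@R*1000; print('tag in tool',t)
E
```

```text
-20 1118 y -10.8 -5.4 8.1 14.3 z -15.3 15.1
-10 183 y -11.1 -5.3 8.6 14.4 z -15.4 7.2
0 153 y -10.8 -5.3 8.5 13.6 z -15.2 5.0
10 114 y -10.3 -5.4 8.6 13.6 z -15.3 11.8
20 158 y -10.2 -4.9 7.7 13.9 z -15.1 14.4
30 82 y -13.2 -8.0 10.2 16.7 z -15.1 -3.8
40 112 y -15.9 -10.1 13.6 19.2 z -15.1 1.6
50 128 y -18.4 -10.7 13.5 21.8 z -15.1 4.8
60 154 y -20.9 -10.8 13.6 24.5 z -15.0 11.0
70 1021 y -33.4 -21.0 24.7 36.3 z -15.2 14.6
pin 751 [22.78952487  2.03525683 -2.10485953] [ 20.49117588  -2.41198097 -16.30486807] [32.69544877  6.52267265 15.17369975]
tag in tool [ 110.03157424   19.21212736 -126.16486885]
```

```bash
python3 -m handwheel '[[[0,5,-32],0,1],[[0,10,-68],0,1],[[0,14,-105],0,1],[[0,17.5,-126],0,1],[[0,17.5,-126],0,1]]'; python3 -m handwheel '[[[0,0,0],0,1],[[0,0,0],0,1],[[0,0,0],0,1],[[0,0,0],0,1],[[0,0,0],0,1]]'; python3 - <<'E'
from h import *
go([.529,.1885,.165],.103)
w,dw=camera('wrist');iw=camera_info('wrist'); np.savez('pics/w4.npz',p=w,d=dw,i=np.array(iw,dtype=object)); cv2.imwrite('pics/w4.png',w)
E
```

```text
time_s: 5.8
ee_pos: [0.5293, 0.1903, 0.2337]
eef_rot: [-0.991, 1.569, -2.459]
force: [-0.4, -1.1, -0.7]
grip_width: 0.0236
time_s: 6.3
ee_pos: [0.5294, 0.1899, 0.2338]
eef_rot: [-0.934, 1.569, -2.402]
force: [0.2, 0.8, -0.1]
grip_width: 0.0239
t 6.3 tcp [0.5294 0.1899 0.2338] yaw 0.103 shift mm [68.8 -0.5  1.3] spin -0.0 q6 0.177 w 0.023856519510716934 F [ 0.2  0.8 -0.1]
```

View pics/w4.png

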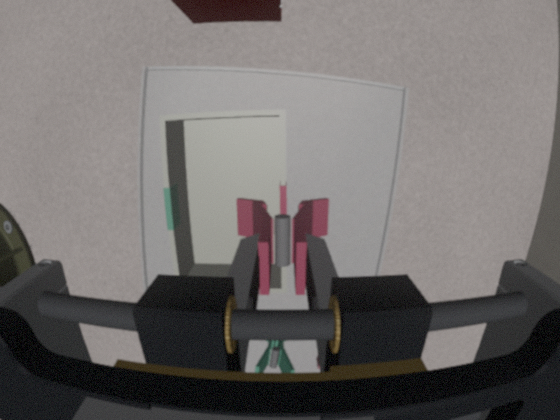

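The rim and tag at (283,190) line up with the pin at (283,240), and the lips straddle the wall. I can lower it now.

```bash
python3 -m handwheel '[[[12,0,1],0,1],[[26,0,1],0,1],[[42,0,1],0,1],[[58,0,1],0,1],[[66,0,1],0,1]]'; python3 -m handwheel '[[[2,0,0],0,1],[[2,0,0],0,1],[[2,0,0],0,1],[[2,0,0],0,1],[[2,0,0],0,1]]'; python3 - <<'E'
from h import *
go([.529,.1885,.165],.103)
w,d=camera('wrist');i=camera_info('wrist'); W=wcloud(d,i); p,R,_=pose(); T=(W-p)@R*1000
c=(T[...,2]<-20)&(T[...,2]>-60)&(W[...,2]>.117)&(W[...,2]<.13)&(abs(T[...,1])<25)
X=T[c]; print(len(X),'rim y in tool',np.percentile(X[:,1],[2,50,98]) if len(X) else '', 'rim depth',np.median(X[:,0]))
E
```

```text
time_s: 6.85
ee_pos: [0.5286, 0.1887, 0.1651]
eef_rot: [-1.227, 1.566, -2.695]
force: [0.0, -0.7, -0.8]
grip_width: 0.0233
time_s: 7.35
ee_pos: [0.5287, 0.1887, 0.1636]
eef_rot: [-1.198, 1.567, -2.665]
force: [-0.0, 0.0, -0.7]
grip_width: 0.0233
t 7.35 tcp [0.5287 0.1887 0.1636] yaw 0.103 shift mm [-1.4  0.3  0.3] spin 0.0 q6 0.175 w 0.023322403037621568 F [-0.   0.  -0.7]
480 rim y in tool [0.21723418 2.75650446 5.34012853] rim depth 40.11744564598114
```

```bash
python3 -m handwheel '[[[0,1,0],0,0.4],[[0,1,0],0,0.3],[[0,1,0],0,0.2],[[0,1,0],0,0.1],[[0,1,0],0,0]]'; python3 -m handwheel '[[[0,0,0],0,-0.2],[[0,0,0],0,-0.4],[[0,0,0],0,-0.6],[[0,0,0],0,-0.8],[[0,0,0],0,-1]]';python3 -m handwheel '[[[0,0,0],0,-1],[[0,0,0],0,-1],[[0,0,0],0,-1],[[0,0,0],0,-1],[[0,0,0],0,-1]]'
python3 -m handwheel '[[[-15,0,0],0,-1],[[-45,0,0],0,-1],[[-80,0,0],0,-1],[[-120,0,0],0,-1],[[-150,0,0],0,-1]]'
python3 - <<'E'
from h import *
s,d=shot('scene','s5'); i=camera_info('scene')
w,dw=camera('wrist'); iw=camera_info('wrist')
for pic,W,n in((s,cloud(d,i),'scene'),(w,wcloud(dw,iw),'wrist')):
    H=cv2.cvtColor(pic,cv2.COLOR_BGR2HSV); h,sa=H[...,0].astype(int),H[...,1].astype(int)
    m=((h>165)|(h<3))&(sa>90)&(np.hypot(W[...,0]-.527,W[...,1]-.189)<.05)&(W[...,2]>.15)&(W[...,2]<.22)
    X=W[m]; print(n,len(X),cv2.minAreaRect((X[:,:2]*1000).astype(np.float32)),'ztop',X[:,2].max())
    for sgn in(1,-1):
        Y=X[(X[:,0]-.529)*sgn>0]; print(Y[:,2].max() if len(Y) else '')
A=np.hstack([cv2.resize(s[100:260,200:320],(390,520),interpolation=2),cv2.resize(w[120:320,205:355],(390,520),interpolation=2)]); cv2.imwrite('pics/f.png',A)
go([.529,.189,.3])
E
```

```text
time_s: 7.9
ee_pos: [0.5297, 0.1888, 0.1635]
eef_rot: [-1.193, 1.567, -2.661]
force: [-0.4, 0.2, 0.8]
grip_width: 0.0458
time_s: 8.4
ee_pos: [0.5297, 0.1888, 0.1636]
eef_rot: [-1.187, 1.567, -2.654]
force: [0.8, -0.6, 0.1]
grip_width: 0.0838
time_s: 8.9
ee_pos: [0.5297, 0.1888, 0.1636]
eef_rot: [-1.193, 1.567, -2.661]
force: [-0.3, 0.4, 0.6]
grip_width: 0.0938
time_s: 9.4
ee_pos: [0.5303, 0.1891, 0.3162]
eef_rot: [-1.014, 1.569, -2.481]
force: [0.4, 0.6, -0.6]
grip_width: 0.0941
scene 120 ((531.5822143554688, 189.46974182128906), (45.60459518432617, 35.901187896728516), 3.7095913887023926) ztop 0.18445192500833274
0.18203391616011022
0.18445192500833274
wrist 265 ((531.438720703125, 189.78456115722656), (41.64912414550781, 28.354068756103516), 6.856423854827881) ztop 0.17837858273051904
0.177894409679288
0.17837858273051904
t 9.5 tcp [0.5311 0.1894 0.318 ] yaw 0.103 shift mm [18.  -2.1  0.1] spin 0.0 q6 0.175 w 0.09405126226159985 F [ 0.3  0.2 -0.4]
```

View pics/f.png

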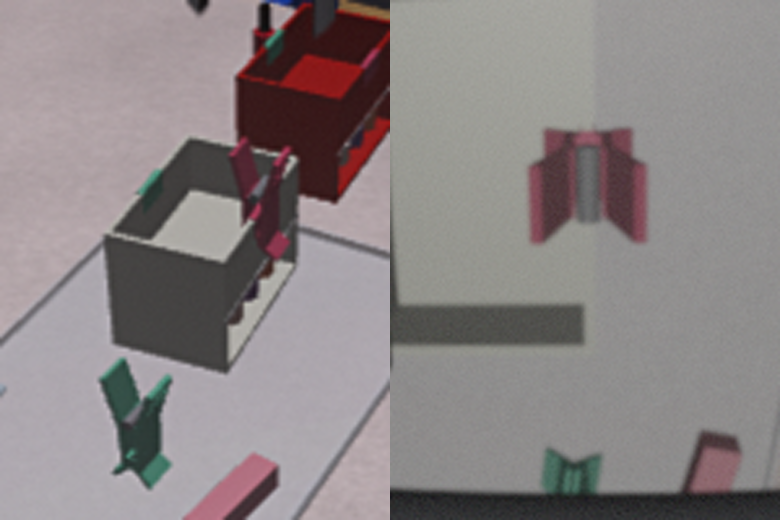

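The clip sits upright on the wall over the tag. The hinge is about 17–20 mm above the rim and both lever tops are level. The mint clip stands untouched and the gripper is well clear.

```bash
python3 -m handwheel '[[[0,0,0],0,-1],[[0,0,0],0,-1],[[0,0,0],0,-1],[[0,0,0],0,-1],[[0,0,0],0,-1]]'; python3 -c "
from station import *
print(hand_in())"
```

```text
time_s: 10.0
ee_pos: [0.531, 0.1894, 0.3174]
eef_rot: [1.375, 1.569, -0.093]
force: [-0.8, 0.7, 0.6]
grip_width: 0.0938
the job is handed in; nothing more can be done
None
```

I clipped the rose clip onto the rose-tagged wall of the upper white tier and handed the job in at about 10 s. I squeezed its levers to the stop, carried it over, lowered it astride the wall, and released it slowly. No verdict was reported.

- **Position:** my last pictures put the clip at about (0.5315, 0.1895), against the tag at (0.531, 0.189), so it is within a couple of mm across and along the wall.
- **Angle:** it is turned about 0.12 rad (0.065 by the scene camera), against 0.103 for the wall. It stands upright, with the lever tops within 3 mm of each other in height.
- **Height:** the hinge is about 17–20 mm above the rim. The two cameras disagreed by 6 mm on the height of the lever tops (0.178 and 0.184 m).
- **Jaws:** the levers measured 42–46 mm over their outer faces, which fits the jaws being closed on the 5 mm wall. I did not measure the jaw angle directly.
- **Calibration:** the top and wrist cameras also disagreed by about 4 mm in x. I got round this by aligning clip and tag in the wrist view alone.
- **Surroundings:** the mint clip looked unmoved and upright in the last picture, though I did not measure its position again. The gripper was raised about 15 cm clear, and I saw no wrist force over 2 N.

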